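Lock the sharpening steel into its counter dock

ROBOT

A 7-joint arm with a two-finger parallel gripper is mounted at the origin on a cart in front of the work surface, level with it; the furniture and walls round the work are solid. World frame = base frame: x ahead of the robot, y to its left, z up, the work surface at z = 0. Lengths are in m, angles in rad, forces in N, time in s.
With the tool pointing down it reaches from about 0.425 to 0.875 m from the base axis. Payload 8.4 kg.
Tool frame: the origin (TCP) lies midway between the tips of the shut fingers; the grasp point (between the pads) lies 19 mm behind it (bot.grip_point_offset is the distance from the TCP to the grasp point, in m); z points along the fingers, y is the direction in which the jaws open and shut (so a half turn about z gives the same grasp; the last joint's range is limited). The gripper opens to 87 mm and grips with 3 to 60 N. Pads are 19 mm wide; open, the fingers measure 117 mm over their backs; the gripper's body (75 mm by 190 mm) begins 51 mm behind the grasp point.
Start: joints at [1.114, 0.333, 0.04, 1.465, -0.013, 1.343, -0.059], TCP at [0.228, -0.609, 0.223] pointing down, gripper open.
Joint ranges: [-2.58, 2.58], [-0.38, 2.09], [-1.3, 1.39], [0.25, 2.4], [-1.5, 4.64], [0.08, 2.09], [-2.65, 2.65]. Speed limits (rad/s): [2.22, 2.22, 2.79, 2.79, 3.14, 3.14, 3.14].

INTERFACE

Orientations are given as a rotation vector (axis times angle).
In Python, from workcell import telemetry, cams, bot gives the robot as it stands. The module is installed in compiled form; this text tells all that it offers.
- The arm moves only by the tool move_arm, never from a script. Its argument "moves" is one flat list of numbers, 7 for each row, row after row: the shift along the tool's x, y, z as a fraction of full scale, then the turn, a rotation vector about the tool's x, y, z as a fraction of full scale, then the closure, from -1 (fully open) to 1 (shut), so that 0 is half open. A call has 1 to 10 rows; each row shifts and turns the commanded pose from where the row before left it, along the tool's axes as they then stand; what a row does not reach is not made up. Full scale, the value 1, is 0.25 m for a shift and 90 degrees for a turn. A row lasts 1/8 s, in which the tool goes at most 62.5 mm and 10.7 degrees, less where a joint would pass 70% of its speed; a pose out of reach is approached as far as the arm can. A call with a number of a shift or a turn outside -1 to 1 is refused whole. A call with a gripper value outside its range is refused whole. The fingers move at their own pace and stop on an object; the grip force is fixed at half the most. Time passes only in rows, so rows that do not move let the fingers close. It gives the time, the measured TCP pose, the force and the opening at its end, in the units of the state.
- telemetry.get_obs(): the state, without advancing time (a new reading comes with each control period).
- cams.capture(name): name is "side" or "top"; returns (picture, depth): 420x560x3 uint8, blue, green, red; 420x560 float32, m along the optical axis (not along the pixel's ray), 0 where there is no reading.
- cams.get_calibration(name): a dict with "vertical_fov" (degrees; the focal length in pixels is half the picture's height over the tangent of half this angle, whatever the lens; pixels are square), "cx", "cy" (the principal point, pixels), "extrinsics" (4x4, takes a point from camera to world coordinates). Camera axes: x right, y down, z forward; pixel columns grow to the right and rows downward; lengths in m; the calibration is good to about 2 mm. A picture is of the moment at which its call begins. get_calibration takes no time and is no camera call.
- bot.close_job(): hands the job in, once; it reports no verdict.
The state is a dict: "time_s": time; "qpos": joint angles; "dq": joint speeds; "tau": joint torques, N m; "position": TCP position; "tcp_rot": TCP orientation; "ft_force": force on the tool from outside, world axes, zero at the start; "moment": the same for the moment, N m; "finger_gap": finger opening in m.
Only numpy, scipy, OpenCV 4.12 (cv2) and the standard library are available. Lean on these libraries where they do the work, as an engineer would, in place of code of your own. Each camera call takes 0.05 s, during which the arm holds its last target.

TASK

Put the sharpening steel away: lift it by its handle out of the rinsing rack, slide it tip first down the bore of the counter dock, and push it past the spring plunger until the plunger snaps into its groove and the steel stands locked. Stop as soon as it is home: do not ram it onto the bottom of the bore, and leave the mug, glass, timer and pepper mill alone.

Things in the scene. Friction and masses are not known exactly. Their poses are not given: they have to be found in the camera images.
- steel_grip (a point): Short sharpening steel, 200 mm long, 140 to 280 g: this point is the middle of its black round handle (26 mm across, 80 mm long, a 7 mm steel cap above), 155 mm above the tip. z axis points from tip to handle. Below the handle: guard disc 36 mm across, 6 mm thick, underside 107 mm above the tip. It starts hanging upright in the rack by this guard.
- steel_tip (a point): The tip of the steel (lowest point, on its axis; z points to the handle). The rod is 16 mm thick with a coned nose: 6 mm across at the tip, full width 14 mm up. A groove 4 mm deep runs round the rod, its middle 45 mm above the tip (10 mm wide at the rod's surface, 4 mm at its floor, sloping sides).
- rack_hole (a point): The light wooden rinsing rack, 110 x 86 mm, 120 mm high, fixed: centre of the 21 mm hole in its top plate, at the upper face. The steel's guard lies on this face.
- dock_mouth (a point): The counter dock, fixed, 112 mm high: darker wooden block 64 x 64 mm on a 120 x 100 mm dark foot. Centre of the mouth of its vertical bore, at the top face; z up, x away from the side with the brass plunger knob. Bore 17.2 mm wide, 2 mm bevel. Bottom and plunger sit on one hidden insert whose height differs each time: bottom 65 to 95 mm below the mouth, plunger axis always 45 mm above the bottom.
- plunger (a joint): Spring plunger with a brass knob, entering the bore from the dock's -x side, in m: 0 = fully out, its round 8 mm nose 3 mm from the bore's axis; grows as it is pushed back. About 0.003 to 0.005 riding on the full rod, under 0.0015 in the groove. Spring 3 N at 0, plus 1.2 N per mm. Pushing the rod past takes about 3 to 15 N; this falls off at the snap, and within 4 mm more the tip is on the rigid bottom.
- mug: White espresso mug with handle, 60 x 83 x 49 mm, between rack and dock; origin at the centre of its underside. Not to be moved.
- glass: Small clear tumbler, 48 mm across, 61 mm high; origin at the centre of its underside. Not to be moved.
- timer: Round white and wood kitchen timer, 69 mm across, 44 mm high; origin at the centre of its underside. Not to be moved.
- pepper_mill: Wooden pepper mill, 58 mm across, 170 mm high; origin at the centre of its underside. Not to be moved.
- dock: The whole counter dock (block, foot, plunger and bore bottom); origin at the centre of its underside on the worktop, 112 mm under the bore's mouth; same axes as dock_mouth.

How it is judged:
On the way, in this order (a step that is already met when the one before it is completed fails the run):
1. the steel is lifted clear of the rack (z of steel_tip in the frame of rack_hole above 0.002 m), for 0.1 s.
2. the rod is in the bore and has pushed the plunger back (value of joint plunger above 0.0025 m and horizontal distance between steel_tip and dock_mouth below 0.004 m and z of steel_tip in the frame of dock_mouth below -0.018 m), for 0.1 s.
At the end, for the whole second after the job is handed in: The steel stands upright (within 0.08 rad) in the dock's bore, its tip at least 60.5 mm below the mouth and within 4 mm of the bore's axis, the plunger sprung back into the groove (reading under 1.5 mm), the steel at rest and released (horizontal distance between steel_tip and dock_mouth below 0.004 m and z of steel_tip in the frame of dock_mouth below -0.0605 m and value of joint plunger below 0.0015 m and angle between steel_grip's own z axis and vertical below 0.08 rad and linear speed of steel below 0.01 m/s); the robot touches nothing.
It fails at once if the steel is forced against the dock, its plunger or the bottom of its bore with more than 35 N (contact force between steel and dock above 35 N).
It fails at once if the mug, glass, timer or pepper mill is moved more than 20 mm (distance of any of mug, glass, timer, pepper_mill from where it was at the start of the episode above 0.02 m).
It also fails if it takes over 72 s, if anything falls off the work surface, if the arm or the gripper's body presses on something with over 40 N, if the wrist force passes 120 N, or if a joint passes its speed limit or range.

## Working session

There is one attempt and no reset: what is moved stays moved. The work goes in short steps, Python scripts to look and compute and a tool call to move; the robot and the scene stay as the last step left them, time stands still between calls to the robot, and variables do not carry over. Pictures are saved under pics/ and viewed, and the job is handed in when it is done.

Besides the shell and the picture viewer there is one more tool, called by a JSON object that holds its "name" and its "arguments". move_arm: Moves the arm, as the interface text tells. Its arguments: {"type":"object","properties":{"moves":{"type":"array"}},"required":["moves"]}

```bash
mkdir -p pics; python3 - <<'E'
from workcell import telemetry, cams, bot
import cv2,numpy as np
print(telemetry.get_obs(), bot.grip_point_offset)
for n in("side","top"):
    p,d=cams.capture(n); c=cams.get_calibration(n); print(n,c)
    cv2.imwrite(f"pics/{n}0.png",p); np.savez(f"{n}0.npz",p=p,d=d)
E
```

```text
{'time_s': 0.0, 'qpos': array([ 1.11383235,  0.33389714,  0.03986127,  1.46626216, -0.01336622,
        1.34328328, -0.05851254]), 'dq': array([-1.35760739e-03,  2.78392948e-04,  3.96341954e-04,  1.12161693e-03,
       -1.03856911e-03, -3.83358791e-05, -5.72541824e-04]), 'tau': array([-6.32075444e-04, -6.56355500e+01,  1.33502662e+00, -4.03792977e+01,
       -5.97413583e-02,  4.48217662e-02,  7.86851842e-05]), 'position': array([ 0.22742534, -0.608425  ,  0.22167246]), 'tcp_rot': array([-3.08996079e+00, -5.58694230e-01,  6.51365998e-04]), 'ft_force': array([-0.5244076 , -0.88432702, -0.35097357]), 'moment': array([-0.02512121,  0.02736833, -0.03468601]), 'finger_gap': 0.08699276414387064} 0.0187
side {'vertical_fov': 47.88065464291009, 'cx': 277.93572560025393, 'cy': 209.74452629122274, 'extrinsics': array([[-0.84959869, -0.30226039,  0.43222763,  0.17026964],
       [-0.52742681,  0.4841836 , -0.69813121,  0.66707868],
       [ 0.00173988, -0.82109981, -0.57078199,  0.64215937],
       [ 0.        ,  0.        ,  0.        ,  1.        ]])}
top {'vertical_fov': 45.367903288152334, 'cx': 283.2164523558231, 'cy': 208.10838068381935, 'extrinsics': array([[ 0.02347251, -0.99290447,  0.11657515,  0.42939176],
       [-0.99960921, -0.02508045, -0.0123453 ,  0.0305651 ],
       [ 0.01518146, -0.11623981, -0.99310514,  1.18703548],
       [ 0.        ,  0.        ,  0.        ,  1.        ]])}
```

View pics/side0.png

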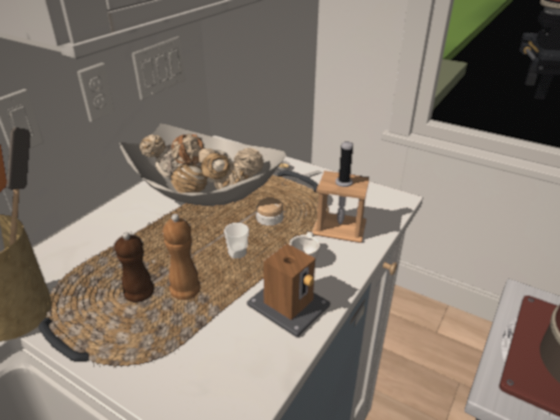

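View pics/top0.png

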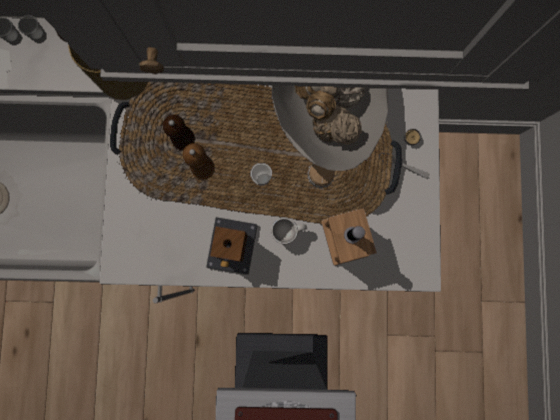

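```bash
cat > h.py <<'E'
import cv2,numpy as np
from workcell import telemetry, cams, bot
def cal(n):
    c=cams.get_calibration(n); f=210/np.tan(np.radians(c['vertical_fov']/2)); return f,c['cx'],c['cy'],c['extrinsics']
def ray(n,u,v):
    f,cx,cy,E=cal(n); d=E[:3,:3]@np.array([(u-cx)/f,(v-cy)/f,1.]); return E[:3,3],d
def onz(n,u,v,z):
    o,d=ray(n,u,v); return o+d*(z-o[2])/d[2]
def pts(n,d):
    f,cx,cy,E=cal(n); v,u=np.mgrid[0:420,0:560]
    P=np.stack([(u-cx)/f*d,(v-cy)/f*d,d],-1); return P@E[:3,:3].T+E[:3,3]
def proj(n,X):
    f,cx,cy,E=cal(n); p=E[:3,:3].T@(np.array(X)-E[:3,3]); return f*p[0]/p[2]+cx,f*p[1]/p[2]+cy
def tri(a,b):
    (o1,d1),(o2,d2)=a,b; A=np.stack([d1,-d2],1); s=np.linalg.lstsq(A,o2-o1,rcond=None)[0]
    p,q=o1+d1*s[0],o2+d2*s[1]; return (p+q)/2,np.linalg.norm(p-q)
E
python3 - <<'E'
from h import *
s=np.load('side0.npz');t=np.load('top0.npz')
a=cv2.resize(t['p'][190:290,200:400],None,fx=4,fy=4,interpolation=cv2.INTER_CUBIC)
a=cv2.convertScaleAbs(a,alpha=1.7); cv2.imwrite('pics/topz.png',a)
a=cv2.resize(s['p'][130:330,220:400],None,fx=3,fy=3,interpolation=cv2.INTER_CUBIC); cv2.imwrite('pics/sidez.png',a)
for n,z in(('top',t),('side',s)):
    P=pts(n,z['d'])
    if n=='top':
        for u,v in((355,233),(358,233),(352,236),(335,225),(228,244),(218,238),(285,231),(300,280),(261,174),(194,155)): print(n,u,v,P[v,u].round(4))
    else:
        for u,v in((346,146),(346,160),(290,257),(307,281),(340,183)): print(n,u,v,P[v,u].round(4))
E
```

```text
top 355 233 [ 0.4986 -0.1225  0.2117]
top 358 233 [ 0.4985 -0.1277  0.2158]
top 352 236 [ 0.4939 -0.1196  0.1924]
top 335 225 [ 0.5213 -0.0942  0.1185]
top 228 244 [0.4785 0.1397 0.0433]
top 218 238 [0.4879 0.1551 0.1107]
top 285 231 [0.5134 0.0105 0.0133]
top 300 280 [ 4.003e-01 -2.740e-02  2.000e-04]
top 261 174 [0.6461 0.0703 0.0193]
top 194 155 [0.6546 0.2045 0.1679]
side 346 146 [ 0.4985 -0.1184  0.2118]
side 346 160 [ 0.4952 -0.1172  0.1818]
side 290 257 [0.4811 0.1251 0.1087]
side 307 281 [0.4337 0.1492 0.0953]
side 340 183 [ 0.5029 -0.1154  0.1261]
```

View pics/topz.png

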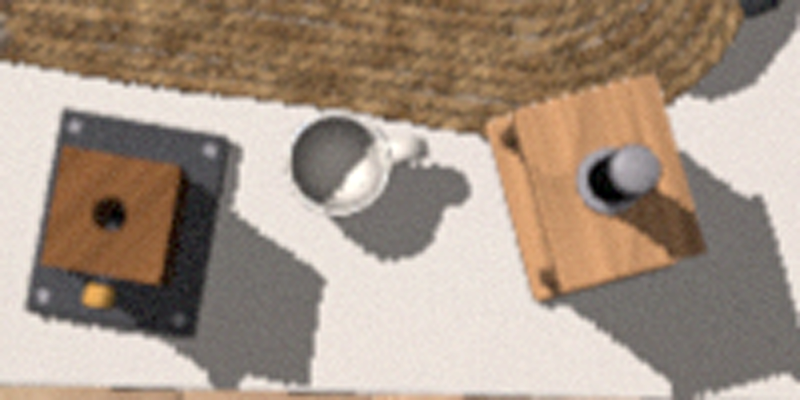

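View pics/sidez.png

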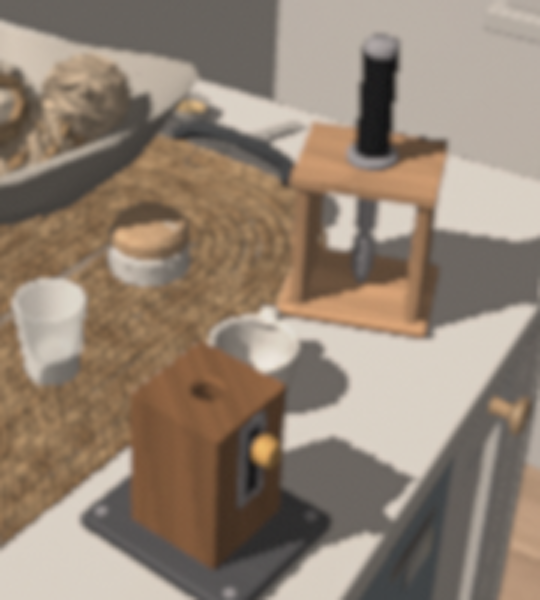

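```bash
python3 - <<'E'
from h import *
s=np.load('side0.npz');t=np.load('top0.npz')
def cen(img,r,lo_hi,name):
    y0,y1,x0,x1=r; c=img[y0:y1,x0:x1].astype(float)
    m=lo_hi(c); n,l,st,ce=cv2.connectedComponentsWithStats(m.astype(np.uint8),connectivity=4)
    for i in range(1,n):
        if st[i,4]>6: print(name,(ce[i]+[x0,y0]).round(2),st[i])
# bore dark in top
tp,sp=t['p'],s['p']
print(tp[236:252,219:237].sum(-1)); print(sp[254:267,280:298].sum(-1))
hs=cv2.cvtColor(tp,cv2.COLOR_BGR2HSV); print('knobtop'); 
cen(tp,(258,272,215,235),lambda c:(c[...,2]>110)&(c[...,2]-c[...,0]>70),'knobT')
cen(sp,(268,294,298,320),lambda c:(c[...,2]>170)&(c[...,2]-c[...,0]>80),'knobS')
cen(tp,(220,246,342,370),lambda c:(abs(c[...,2]-c[...,0])<20)&(c.sum(-1)>210),'cap')
cen(sp,(138,156,335,358),lambda c:(abs(c[...,2]-c[...,0])<25)&(c.sum(-1)>250),'capS')
E
```

```text
[[178 173 173 167 171 155 167 170 169 174 179 174 169 170 173 170 171 174]
 [184 168 157 166 163 166 165 174 174 183 173 175 175 173 167 168 181 168]
 [171 170 163 153 169 162 166 154 155 154 165 167 160 169 170 190 162 170]
 [167 146 166 169 155 154 137 111 102 106 116 158 168 172 178 168 162 159]
 [164 163 160 166 128 110  69  73  33  54  69 111 149 178 176 162 152 160]
 [153 159 168 158 120  64  37  30  27  56  19  86 141 163 164 159 172 159]
 [159 164 173 152  94  54  39  32  42   9  28  62 108 158 162 147 163 162]
 [168 152 172 155  83  39  16  37  31   1   6  18  97 154 151 158 159 153]
 [167 166 179 158  88  68  56  40  33  24  25  24  93 161 160 169 166 164]
 [170 176 178 158 122  44  39  44  67  74  43  62 118 158 166 158 173 176]
 [179 166 179 167 143 118  52  86 120 121  82 105 147 166 170 173 169 169]
 [179 176 155 163 176 140 131 128 137 154 141 133 174 161 174 174 173 166]
 [173 168 166 166 171 169 156 159 152 149 157 165 171 174 171 175 168 167]
 [171 169 176 180 172 166 169 168 156 164 159 170 175 175 171 174 158 173]
 [164 168 174 173 169 173 157 158 148 162 170 174 
[... 584 characters left out ...]
 193 218 241 255 261 270 280 283 283 289]
 [284 285 279 251 209 180 166 168 181 202 225 245 256 264 271 279 281 284]
 [283 285 285 271 254 224 206 196 195 198 220 245 262 270 274 276 278 282]
 [286 282 284 286 282 273 259 247 240 233 240 262 281 286 282 278 278 277]
 [286 284 282 291 292 295 295 286 279 274 272 283 294 299 291 282 281 280]
 [289 287 282 287 295 299 302 302 298 292 291 294 300 304 298 287 281 277]
 [291 289 281 285 289 296 302 305 304 298 294 294 300 304 299 291 283 278]]
knobtop
knobT [223.12 263.25] [ 6  3  5  5 16]
knobS [307.27 279.3 ] [ 6  8  8  8 44]
cap [368.67 222.  ] [26  0  2  6  9]
cap [354.83 232.37] [  2   6  21  17 160]
capS [345.97 145.26] [  0   0  23  18 339]
```

```bash
python3 - <<'E'
from h import *
s=np.load('side0.npz');t=np.load('top0.npz')
tp,sp=t['p'],s['p']
def w(img,r,hi):
    y0,y1,x0,x1=r;c=np.clip(hi-img[y0:y1,x0:x1].astype(float).sum(-1),0,None); v,u=np.mgrid[y0:y1,x0:x1]
    return (c*u).sum()/c.sum(),(c*v).sum()/c.sum()
b=w(tp,(238,249,221,234),140); print('bore top',b,onz('top',*b,.112))
bs=(288.5,260); print('bore side',onz('side',*bs,.112), tri(ray('top',*b),ray('side',*bs)))
print('cap z.213', onz('top',358,232.2,.213))
# depth based
for n,z in(('top',t),('side',s)):
    P=pts(n,z['d']); 
    m=(abs(P[...,2]-.213)<.004)&(abs(P[...,0]-.5)<.03)&(abs(P[...,1]+.12)<.03)
    v,u=np.nonzero(m); q=P[m]; print(n,'cap',m.sum(),u.mean(),v.mean(),q.mean(0),q.min(0),q.max(0), cv2.minEnclosingCircle(q[:,:2].astype(np.float32)))
    m=(abs(P[...,2]-.112)<.005)&(abs(P[...,0]-.48)<.06)&(abs(P[...,1]-.14)<.06)
    q=P[m]; print(n,'block top',m.sum(),cv2.minAreaRect(q[:,:2].astype(np.float32)),q[:,2].mean())
    m=(abs(P[...,2]-.120)<.005)&(abs(P[...,0]-.5)<.08)&(abs(P[...,1]+.12)<.09)
    q=P[m]; print(n,'rack top',m.sum(),cv2.minAreaRect(q[:,:2].astype(np.float32)),q[:,2].mean())
print('knob', tri(ray('top',223.3,263.5),ray('side',307.3,279.5)))
print('T knob fov', [onz('side',307.3,279.5,z).round(4) for z in(.06,.07,.08,.09)])
E
```

```text
bore top (np.float64(226.9908122781374), np.float64(242.79745249530174)) [0.47805396 0.13539589 0.112     ]
bore side [0.47736361 0.13653108 0.112     ] (array([0.47804697, 0.13547354, 0.11092138]), np.float64(0.0001240441335505642))
cap z.213 [ 0.50022177 -0.12812563  0.213     ]
top cap 107 358.7383177570093 232.3177570093458 [ 0.50005265 -0.12961575  0.21270027] [ 0.48886246 -0.14042355  0.20911731] [ 0.51054003 -0.11863225  0.2162325 ] ((0.4999643564224243, -0.1299041509628296), 0.01228609774261713)
top block top 846 ((0.47595977783203125, 0.13428738713264465), (0.06431927531957626, 0.06482557207345963), 81.30289459228516) 0.1127554703001003
top rack top 1470 ((0.5003400444984436, -0.13025419414043427), (0.10004415363073349, 0.08075267821550369), 16.28021240234375) 0.12072082095091043
side cap 66 346.6969696969697 144.0151515151515 [ 0.50064652 -0.12615455  0.21222978] [ 0.48988211 -0.13778744  0.20928454] [ 0.51245849 -0.11507946  0.21579103] ((0.500511109828949, -0.1267087757587433), 0.012334858998656273)
side block top 1018 ((0.47769826650619507, 0.13542413711547852), (0.06761424988508224, 0.06654363870620728), 81.97523498535156) 0.11207909493391097
side rack top 894 ((0.5019519329071045, -0.12848974764347076), (0.10046432912349701, 0.08549274504184723), 16.80923080444336) 0.12049095914930348
knob (array([0.43491651, 0.14389693, 0.0937161 ]), np.float64(0.0018712087971812072))
T knob fov [array([0.4521, 0.1121, 0.06  ]), array([0.4473, 0.1216, 0.07  ]), array([0.4424, 0.1312, 0.08  ]), array([0.4376, 0.1407, 0.09  ])]
```

```bash
cat >> h.py <<'E'
from scipy.spatial.transform import Rotation as Ro
def go(target,yaw=None):
    o=telemetry.get_obs(); R=Ro.from_rotvec(o['tcp_rot'])
    d=R.inv().apply(np.array(target)-o['position']); print('t',o['time_s'],'pos',o['position'].round(4),'F',o['ft_force'].round(2),'gap',round(o['finger_gap'],4))
    print('tool z',R.apply([0,0,1]).round(4),'tool x',R.apply([1,0,0]).round(4),'shift m',d.round(4),'frac',(d/.25).round(4))
    # rotation to make vertical keeping yaw
    z=R.apply([0,0,1]); a=np.cross(z,[0,0,-1]); print('untilt frac',(R.inv().apply(a)/(np.pi/2)).round(4))
E
python3 -c "
from h import *
go([.500,-.128,.26])"
```

```text
t 0.1 pos [ 0.2274 -0.6085  0.2218] F [ 0.59 -0.48 -0.  ] gap 0.0872
tool z [-6.0e-04  1.3e-03 -1.0e+00] tool x [ 9.367e-01  3.501e-01 -1.000e-04] shift m [ 0.4235 -0.3547 -0.0378] frac [ 1.6941 -1.4187 -0.1511]
untilt frac [-0.0009  0.0001  0.    ]
```

{"name": "move_arm", "arguments": {"moves": [0.17,-0.142,-0.05,0,0,0,-1,0.17,-0.142,-0.05,0,0,0,-1,0.17,-0.142,-0.05,0,0,0,-1,0.17,-0.142,0,0,0,0,-1,0.17,-0.142,0,0,0,0,-1,0.17,-0.142,0,0,0,0,-1,0.17,-0.142,0,0,0,0,-1,0.17,-0.142,0,0,0,0,-1,0.15,-0.12,0,0,0,0,-1,0,0,0,0,0,0,-1]}}

```text
time_s: 1.35
position: [0.4728, -0.1784, 0.2599]
tcp_rot: [-3.088, -0.569, -0.0]
ft_force: [-0.7, -1.0, -0.7]
finger_gap: 0.0869
```

```bash
python3 -c "
from h import *
go([.500,-.128,.26])"
```

```text
t 1.35 pos [ 0.4728 -0.1784  0.2599] F [-0.72 -0.98 -0.73] gap 0.0869
tool z [ 1.0e-04  1.2e-03 -1.0e+00] tool x [9.343e-01 3.566e-01 5.000e-04] shift m [ 0.0434 -0.0374 -0.0001] frac [ 0.1737 -0.1495 -0.0003]
untilt frac [-0.0007 -0.0003  0.    ]
```

{"name": "move_arm", "arguments": {"moves": [0.1,-0.08,0,0,0,0,-1,0.074,-0.07,0,0,0,0,-1,0,0,0,0,0,0,-1]}}

```text
time_s: 1.72
position: [0.4991, -0.1311, 0.2598]
tcp_rot: [-3.09, -0.562, 0.001]
ft_force: [-0.1, 0.1, 0.1]
finger_gap: 0.087
```

```bash
python3 - <<'E'
from h import *
go([.500,-.128,.156])
for n in('side','top'):
    p,d=cams.capture(n); np.savez(f'{n}1.npz',p=p,d=d)
    r=(60,260,260,440) if n=='side' else (160,310,260,460)
    cv2.imwrite(f'pics/{n}1.png',cv2.resize(p[r[0]:r[1],r[2]:r[3]],None,fx=3,fy=3,interpolation=cv2.INTER_CUBIC))
E
```

```text
t 1.725 pos [ 0.4991 -0.1311  0.2598] F [-0.07  0.09  0.07] gap 0.087
tool z [-4.e-04  5.e-04 -1.e+00] tool x [ 9.359e-01  3.523e-01 -2.000e-04] shift m [ 0.002  -0.0025  0.1038] frac [ 0.008  -0.0101  0.4152]
untilt frac [-0.0004  0.0002 -0.    ]
```

View pics/side1.png

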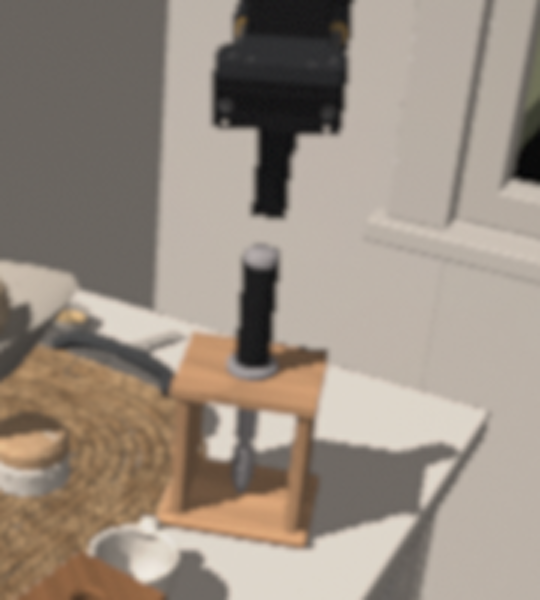

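View pics/top1.png

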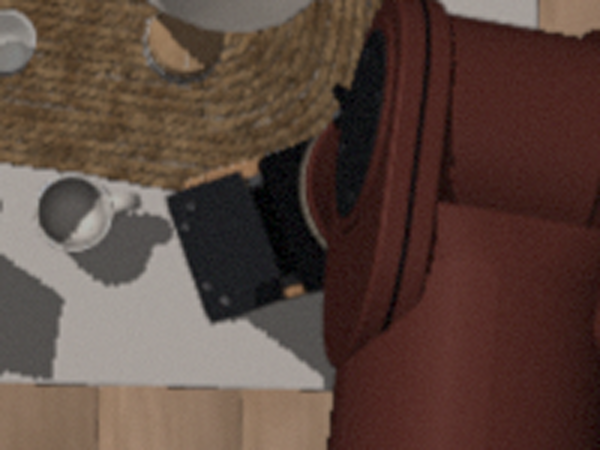

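```bash
python3 - <<'E'
from h import *
o=telemetry.get_obs();R=Ro.from_rotvec(o['tcp_rot']);p=o['position']
f=lambda X:((np.array(proj('side',X))-[260,60])*3).round(1)
print('tcp',f(p),'cap',f([.5,-.128,.213]))
for s in(.0435,-.0435):print(s,f(p+R.apply([0,s,0])),f(p+R.apply([0,s,-.04])))
z=np.load('side1.npz');P=pts('side',z['d'])
for u,v in((345,128),(350,128),(354,128),(350,120)): print(u,v,P[v,u].round(4), R.inv().apply(P[v,u]-p).round(4))
m=(P[...,2]>.262)&(P[...,2]<.3)&(abs(P[...,0]-.5)<.09)&(abs(P[...,1]+.13)<.09)
q=R.inv().apply(P[m]-p); print(m.sum(),np.percentile(q,[2,50,98],axis=0).round(4)); print(np.percentile(P[m],[2,50,98],axis=0).round(4))
E
```

```text
tcp [274.3 182.5] cap [262.3 250.1]
0.0435 [279.  156.1] [284.6  98.9]
-0.0435 [269.3 211. ] [275.  150.5]
345 128 [ 0.4879 -0.0804  0.2681] [ 0.0087 -0.0532 -0.0084]
350 128 [ 0.4798 -0.0846  0.2685] [-0.0003 -0.0521 -0.0087]
354 128 [ 0.4728 -0.0868  0.2693] [-0.0076 -0.0525 -0.0096]
350 120 [ 0.4801 -0.0816  0.2854] [ 0.0009 -0.0548 -0.0256]
237 [[-0.0093 -0.059  -0.0394]
 [ 0.001  -0.0546 -0.0205]
 [ 0.0121  0.0469 -0.003 ]]
[[ 0.4704 -0.1804  0.2627]
 [ 0.4807 -0.0815  0.2803]
 [ 0.5063 -0.076   0.2991]]
```

{"name": "move_arm", "arguments": {"moves": [0.008,-0.01,0.05,0,0,0,-1,0,0,0.12,0,0,0,-1,0,0,0.12,0,0,0,-1,0,0,0.08,0,0,0,-1,0,0,0.045,0,0,0,-1,0,0,0,0,0,0,-1,0,0,0,0,0,0,-1]}}

```text
time_s: 2.7
position: [0.5003, -0.1293, 0.1571]
tcp_rot: [3.091, 0.559, 0.002]
ft_force: [1.3, -0.1, -0.1]
finger_gap: 0.0866
```

```bash
python3 - <<'E'
from h import *
go([.500,-.128,.156])
for n in('side',):
    p,d=cams.capture(n); np.savez(f'{n}2.npz',p=p,d=d)
    r=(60,260,260,440) if n=='side' else (160,310,260,460)
    cv2.imwrite(f'pics/{n}2.png',cv2.resize(p[r[0]:r[1],r[2]:r[3]],None,fx=3,fy=3,interpolation=cv2.INTER_CUBIC))
E
```

```text
t 2.7 pos [ 0.5003 -0.1293  0.1571] F [ 1.33 -0.14 -0.11] gap 0.0866
tool z [ 1.1e-03 -3.0e-04 -1.0e+00] tool x [0.9367 0.35   0.001 ] shift m [ 0.0002 -0.0014  0.0011] frac [ 0.0007 -0.0054  0.0043]
untilt frac [ 0.0004 -0.0006 -0.    ]
```

View pics/side2.png

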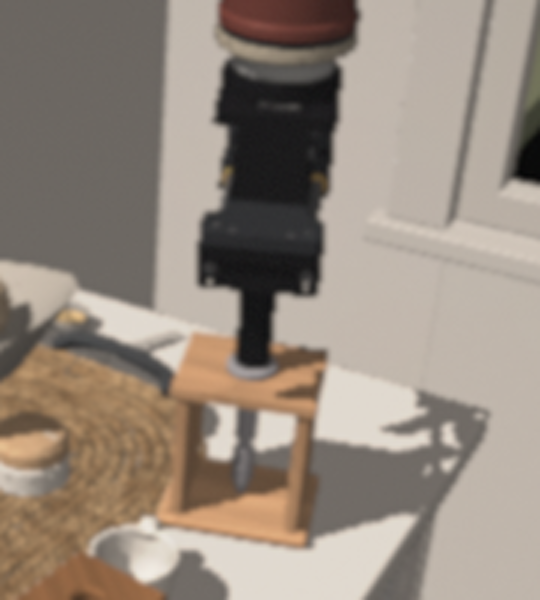

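Fingers straddle the handle, aligned with it (around pixel 256,330 in the zoom). Close.

{"name": "move_arm", "arguments": {"moves": [0,-0.004,0,0,0,0,1,0,0,0,0,0,0,1,0,0,0,0,0,0,1,0,0,0,0,0,0,1,0,0,0,0,0,0,1,0,0,0,0,0,0,1,0,0,0,0,0,0,1,0,0,0,0,0,0,1]}}

```text
time_s: 3.75
position: [0.4995, -0.1283, 0.1563]
tcp_rot: [3.091, 0.559, -0.0]
ft_force: [0.5, -0.7, -0.2]
finger_gap: 0.0256
```

{"name": "move_arm", "arguments": {"moves": [0,0,-0.03,0,0,0,1,0,0,-0.06,0,0,0,1,0,0,-0.08,0,0,0,1,0,0,-0.1,0,0,0,1,0,0,-0.1,0,0,0,1,0,0,-0.09,0,0,0,1,0,0,-0.07,0,0,0,1,0,0,-0.03,0,0,0,1,0,0,0,0,0,0,1,0,0,0,0,0,0,1]}}

```text
time_s: 5.0
position: [0.4991, -0.1281, 0.2954]
tcp_rot: [-3.091, -0.559, 0.002]
ft_force: [-0.2, -0.9, -2.6]
finger_gap: 0.0255
```

```bash
python3 - <<'E'
from h import *
go([.4778,.1355,.297])
for n in('side',):
    p,d=cams.capture(n); np.savez(f'{n}3.npz',p=p,d=d)
    r=(60,260,260,440) if n=='side' else (160,310,260,460)
    cv2.imwrite(f'pics/{n}3.png',cv2.resize(p[r[0]:r[1],r[2]:r[3]],None,fx=3,fy=3,interpolation=cv2.INTER_CUBIC))
E
```

```text
t 5.0 pos [ 0.4991 -0.1281  0.2954] F [-0.25 -0.93 -2.59] gap 0.0255
tool z [-1.4e-03  5.0e-04 -1.0e+00] tool x [ 0.9367  0.3502 -0.0011] shift m [ 0.0723 -0.2544 -0.0014] frac [ 0.2893 -1.0175 -0.0056]
untilt frac [-0.0006  0.0007 -0.    ]
```

View pics/side3.png

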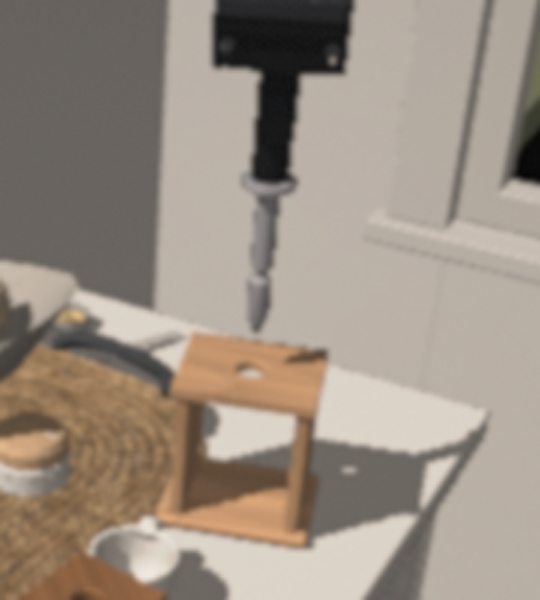

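{"name": "move_arm", "arguments": {"moves": [0.015,-0.05,0,0,0,0,1,0.03,-0.11,0,0,0,0,1,0.045,-0.15,0,0,0,0,1,0.045,-0.16,0,0,0,0,1,0.045,-0.16,0,0,0,0,1,0.045,-0.15,0,0,0,0,1,0.035,-0.12,0,0,0,0,1,0.02,-0.08,0,0,0,0,1,0.009,-0.037,-0.005,0,0,0,1,0,0,0,0,0,0,1]}}

```text
time_s: 6.3
position: [0.4779, 0.1358, 0.2976]
tcp_rot: [3.091, 0.561, -0.0]
ft_force: [0.8, -1.0, -2.2]
finger_gap: 0.0256
```

{"name": "move_arm", "arguments": {"moves": [0,0,0,0,0,0,1,0,0,0,0,0,0,1]}}

```text
time_s: 6.55
position: [0.4783, 0.1343, 0.2975]
tcp_rot: [3.092, 0.557, -0.0]
ft_force: [0.3, -0.7, -1.8]
finger_gap: 0.0254
```

```bash
python3 - <<'E'
from h import *
go([.4778,.1355,.297])
for n in('side','top'):
    p,d=cams.capture(n); np.savez(f'{n}4.npz',p=p,d=d)
    r=(140,340,220,400) if n=='side' else (190,290,160,360)
    k=3 if n=='side' else 4
    cv2.imwrite(f'pics/{n}4.png',cv2.resize(p[r[0]:r[1],r[2]:r[3]],None,fx=k,fy=k,interpolation=cv2.INTER_CUBIC))
E
```

```text
t 6.55 pos [0.4783 0.1343 0.2975] F [ 0.27 -0.71 -1.83] gap 0.0254
tool z [-2.e-04 -2.e-04 -1.e+00] tool x [ 9.372e-01  3.488e-01 -2.000e-04] shift m [-0.0001 -0.0013  0.0005] frac [-0.0003 -0.005   0.002 ]
untilt frac [ 0.0001  0.0001 -0.    ]
```

View pics/side4.png

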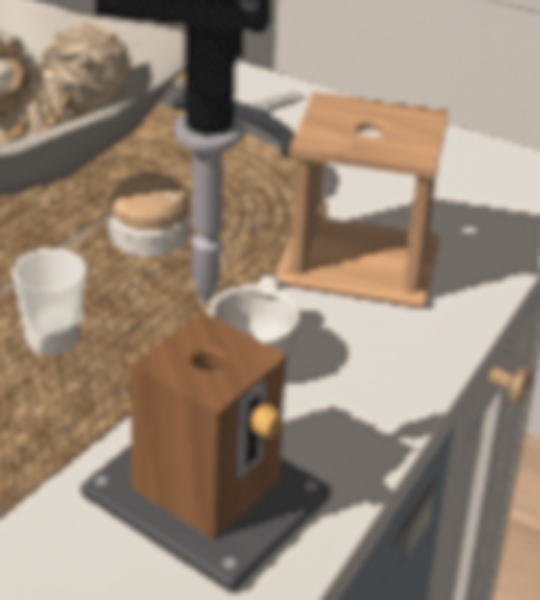

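View pics/top4.png

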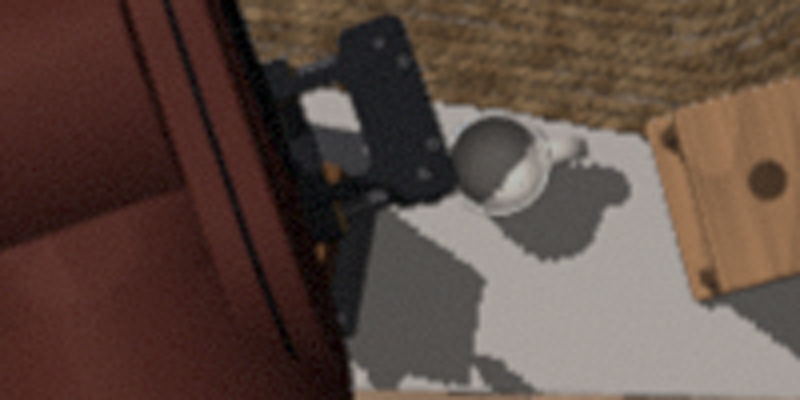

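```bash
python3 - <<'E'
from h import *
o=telemetry.get_obs()
z=np.load('side4.npz');p=z['p'].astype(int)
print(p[225:244,280:298].sum(-1))
f=lambda X:(np.array(proj('side',X))).round(1)
q=o['position']; 
for dz in(-.1433,-.1433+.045,-.1433+.107): print(dz,f(q+[0,0,dz]),f([.4778,.1355,q[2]+dz]))
P=pts('side',z['d'])
# rod axis from depth between z bands
for a,b in((.154,.158),(.16,.165),(.17,.19),(.21,.25)):
    m=(P[...,2]>a)&(P[...,2]<b)&(abs(P[...,0]-.478)<.03)&(abs(P[...,1]-.135)<.03); v,u=np.nonzero(m); print(a,m.sum(),u.mean() if len(u) else 0,P[m].mean(0).round(4),P[m].min(0).round(4))
# row midpoints of the rod by brightness edges
for v in range(190,238,4):
    r=p[v,270:310]; bg=(abs(r[:,2]-r[:,0])<25); idx=np.nonzero(bg)[0]+270; print(v,idx.min(),idx.max(),end=' | ')
E
```

```text
[[342 344 344 350 384 412 415 396 372 340 306 278 291 353 383 377 370 372]
 [321 317 316 338 378 408 411 393 366 334 299 274 290 354 394 382 366 369]
 [299 287 297 331 376 406 407 387 364 328 294 268 284 351 398 387 369 373]
 [301 300 308 341 380 405 404 385 357 325 290 265 274 340 395 388 362 368]
 [316 326 328 342 378 402 399 381 353 321 289 263 274 336 390 389 365 375]
 [337 339 335 340 371 396 397 376 349 317 286 264 275 332 379 381 375 383]
 [336 331 331 346 375 395 392 373 343 316 284 261 270 321 361 381 378 380]
 [328 317 332 364 389 396 390 367 341 308 281 257 265 311 349 369 369 364]
 [331 324 352 387 409 408 389 365 335 303 275 261 277 322 346 340 335 337]
 [346 352 377 408 427 420 392 359 329 303 273 267 299 338 341 319 315 329]
 [359 370 388 407 414 404 382 356 328 294 274 276 305 328 330 338 376 409]
 [349 358 369 378 384 378 365 346 319 289 276 290 315 345 392 433 475 510]
 [331 339 336 334 337 346 349 338 310 280 285 331 381 430 490 513 508 499]
 [327 327 309 297 304 329 350 341 305 282 324 411 479 503 508 490 450 420]
 [330 315 293 293 306 334 367 364 326 329 407 494 
[... 191 characters left out ...]
9 300 301 327 368 412 471 521 483 383 327 329 341 348 357]
 [345 331 322 314 310 305 315 352 420 498 529 462 361 319 326 338 348 354]]
-0.1433 [289.  239.8] [289.  240.1]
-0.09830000000000001 [289.4 217.7] [289.4 218.1]
-0.03630000000000001 [290.  184.8] [290.  185.1]
0.154 5 287.6 [0.4795 0.1372 0.1558] [0.4768 0.1367 0.1542]
0.16 12 288.0 [0.4778 0.1388 0.1629] [0.474  0.1356 0.1605]
0.17 92 288.2826086956522 [0.4769 0.1399 0.1804] [0.4717 0.1305 0.1702]
0.21 211 288.436018957346 [0.4772 0.1403 0.2304] [0.4719 0.1328 0.2104]
190 284 293 | 194 285 293 | 198 285 293 | 202 285 293 | 206 285 293 | 210 284 293 | 214 280 293 | 218 270 292 | 222 270 293 | 226 284 293 | 230 285 292 | 234 285 309 |
```

{"name": "move_arm", "arguments": {"moves": [0,0,0.04,0,0,0,1,0,0,0.05,0,0,0,1,0,0,0.04,0,0,0,1,0,0,0.025,0,0,0,1,0,0,0,0,0,0,1,0,0,0,0,0,0,1]}}

```text
time_s: 7.4
position: [0.4783, 0.1354, 0.2591]
tcp_rot: [-3.091, -0.559, -0.001]
ft_force: [-0.7, 0.6, -1.8]
finger_gap: 0.0255
```

```bash
python3 - <<'E'
from h import *
go([.4778,.1355,.25])
for n in('side',):
    p,d=cams.capture(n); np.savez(f'{n}5.npz',p=p,d=d)
    r=(200,300,240,340); k=6
    cv2.imwrite(f'pics/{n}5.png',cv2.resize(p[r[0]:r[1],r[2]:r[3]],None,fx=k,fy=k,interpolation=cv2.INTER_CUBIC))
    p=p.astype(int)
    for v in range(215,266,2): print(v,p[v,278:300].sum(-1))
go([.4778,.1355,.25])
E
```

```text
t 7.4 pos [0.4783 0.1354 0.2591] F [-0.73  0.6  -1.78] gap 0.0255
tool z [ 5.e-04  2.e-04 -1.e+00] tool x [9.366e-01 3.503e-01 5.000e-04] shift m [-0.0005 -0.0003  0.0091] frac [-0.0019 -0.0011  0.0366]
untilt frac [ 0.     -0.0003 -0.    ]
215 [390 385 340 312 310 342 392 413 397 362 325 293 274 262 264 285 312 332
 357 375 362 339]
217 [360 344 323 304 306 341 395 428 422 402 371 334 297 268 265 293 341 378
 389 363 333 343]
219 [344 327 318 312 319 355 402 429 424 404 373 338 300 272 280 330 378 386
 369 347 346 374]
221 [335 330 322 316 326 360 404 428 422 402 371 335 298 273 282 337 381 389
 384 382 394 399]
223 [369 370 348 331 333 364 405 426 422 399 370 333 298 270 278 324 361 384
 394 390 392 398]
225 [351 352 350 350 367 395 423 431 418 399 369 332 294 269 281 337 374 376
 375 379 384 375]
227 [313 312 303 297 335 409 444 442 422 399 368 332 294 267 269 322 374 384
 375 378 377 377]
229 [307 317 324 333 361 415 446 439 421 397 367 329 294 266 275 336 393 392
 372 381 408 416]
231 [340 347 341 336 366 418 446 440 419 395 366 327 289 266 275 325 368 385
 385 384 390 386]
233 
[... 1152 characters left out ...]
 314 314 299 281 281 292 286 263 256 258 240 197 165 157 157
 161 164 164 164]
259 [305 303 302 306 295 256 208 185 192 207 223 241 254 245 211 179 180 193
 201 202 210 222]
261 [309 306 302 301 296 265 224 187 174 178 192 215 239 251 232 222 252 280
 288 295 304 309]
263 [315 309 304 303 303 307 302 292 275 264 253 246 256 275 288 295 298 296
 295 297 304 313]
265 [322 312 306 304 301 304 313 318 320 322 317 313 308 310 319 323 314 305
 299 295 298 305]
t 7.45 pos [0.4784 0.1354 0.2592] F [ 0.09 -0.57 -1.73] gap 0.0251
tool z [ 6.e-04  2.e-04 -1.e+00] tool x [9.366e-01 3.503e-01 7.000e-04] shift m [-0.0005 -0.0003  0.0092] frac [-0.0021 -0.0011  0.0369]
untilt frac [ 0.     -0.0004 -0.    ]
```

View pics/side5.png

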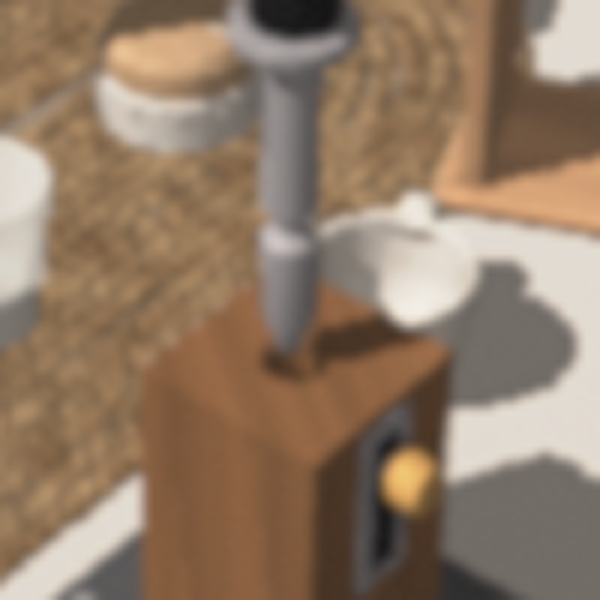

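{"name": "move_arm", "arguments": {"moves": [0,0,0.016,0,0,0,1,0,0,0.016,0,0,0,1,0,0,0.016,0,0,0,1,0,0,0.016,0,0,0,1,0,0,0,0,0,0,1]}}

```text
time_s: 8.07
position: [0.4779, 0.1351, 0.2424]
tcp_rot: [3.091, 0.559, -0.001]
ft_force: [-0.6, 0.4, -1.9]
finger_gap: 0.0253
```

{"name": "move_arm", "arguments": {"moves": [0,0,0.008,0,0,0,1,0,0,0.008,0,0,0,1,0,0,0.008,0,0,0,1,0,0,0,0,0,0,1]}}

```text
time_s: 8.57
position: [0.4778, 0.1351, 0.2364]
tcp_rot: [3.091, 0.559, -0.001]
ft_force: [-2.4, -1.2, -2.4]
finger_gap: 0.0253
```

{"name": "move_arm", "arguments": {"moves": [0,0,0.008,0,0,0,1,0,0,0.008,0,0,0,1,0,0,0,0,0,0,1]}}

```text
time_s: 8.95
position: [0.478, 0.1352, 0.2325]
tcp_rot: [3.091, 0.559, -0.001]
ft_force: [-2.8, -1.5, -1.4]
finger_gap: 0.0259
```

{"name": "move_arm", "arguments": {"moves": [0,0,0.008,0,0,0,1,0,0,0.008,0,0,0,1,0,0,0,0,0,0,1]}}

```text
time_s: 9.32
position: [0.4782, 0.1352, 0.2289]
tcp_rot: [3.091, 0.559, 0.0]
ft_force: [-3.9, -1.5, 2.7]
finger_gap: 0.0258
```

{"name": "move_arm", "arguments": {"moves": [0,0,0.008,0,0,0,1,0,0,0.008,0,0,0,1,0,0,0,0,0,0,1]}}

```text
time_s: 9.7
position: [0.4784, 0.1353, 0.225]
tcp_rot: [3.091, 0.559, 0.001]
ft_force: [-3.3, -2.8, 3.3]
finger_gap: 0.0255
```

{"name": "move_arm", "arguments": {"moves": [0,0,0.008,0,0,0,1,0,0,0.008,0,0,0,1,0,0,0,0,0,0,1]}}

```text
time_s: 10.07
position: [0.4782, 0.1352, 0.2207]
tcp_rot: [3.091, 0.559, 0.0]
ft_force: [-2.3, -2.6, 1.0]
finger_gap: 0.0254
```

{"name": "move_arm", "arguments": {"moves": [0,0,0.008,0,0,0,1,0,0,0.008,0,0,0,1,0,0,0,0,0,0,1]}}

```text
time_s: 10.45
position: [0.4781, 0.1352, 0.2165]
tcp_rot: [-3.091, -0.559, 0.0]
ft_force: [-2.6, -1.6, 0.8]
finger_gap: 0.0253
```

{"name": "move_arm", "arguments": {"moves": [0,0,0.008,0,0,0,1,0,0,0.008,0,0,0,1,0,0,0,0,0,0,1]}}

```text
time_s: 10.82
position: [0.4782, 0.1352, 0.2129]
tcp_rot: [3.091, 0.559, 0.0]
ft_force: [-3.3, -2.6, 2.9]
finger_gap: 0.0254
```

```bash
python3 - <<'E'
from h import *
z=np.load('side5.npz')
p,d=cams.capture('side'); np.savez('side6.npz',p=p,d=d)
cv2.imwrite('pics/side6.png',np.hstack([cv2.resize(a[200:300,240:340],None,fx=4,fy=4,interpolation=cv2.INTER_CUBIC) for a in(z['p'],p)]))
go([.4778,.1355,.19])
E
```

```text
t 10.875 pos [0.4782 0.1352 0.2128] F [-3.26 -2.33  3.24] gap 0.0254
tool z [ 0.  0. -1.] tool x [0.9367 0.3502 0.    ] shift m [-0.0003 -0.0004  0.0228] frac [-0.001  -0.0015  0.0911]
untilt frac [ 0. -0.  0.]
```

View pics/side6.png

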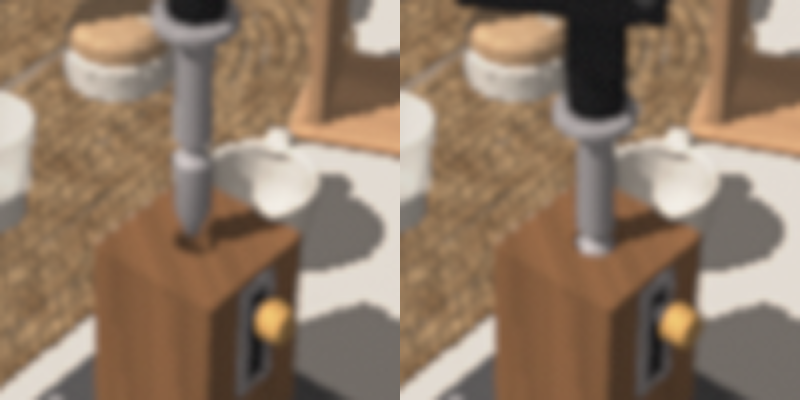

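{"name": "move_arm", "arguments": {"moves": [0,0,0.008,0,0,0,1,0,0,0.008,0,0,0,1,0,0,0,0,0,0,1]}}

```text
time_s: 11.25
position: [0.4782, 0.1352, 0.2088]
tcp_rot: [-3.091, -0.559, -0.0]
ft_force: [-4.1, -2.3, 3.1]
finger_gap: 0.0253
```

{"name": "move_arm", "arguments": {"moves": [0,0,0.008,0,0,0,1,0,0,0.008,0,0,0,1,0,0,0,0,0,0,1]}}

```text
time_s: 11.62
position: [0.4782, 0.1353, 0.2048]
tcp_rot: [-3.091, -0.559, -0.0]
ft_force: [-2.5, -2.5, 2.9]
finger_gap: 0.0253
```

{"name": "move_arm", "arguments": {"moves": [0,0,0.008,0,0,0,1,0,0,0.006,0,0,0,1,0,0,0,0,0,0,1]}}

```text
time_s: 12.0
position: [0.4782, 0.1352, 0.2014]
tcp_rot: [3.091, 0.559, 0.0]
ft_force: [-4.2, -2.6, 4.7]
finger_gap: 0.0253
```

{"name": "move_arm", "arguments": {"moves": [0,0,0.006,0,0,0,1,0,0,0.006,0,0,0,1,0,0,0,0,0,0,1]}}

```text
time_s: 12.38
position: [0.4781, 0.1352, 0.1984]
tcp_rot: [3.091, 0.559, -0.0]
ft_force: [-3.5, -3.5, 5.2]
finger_gap: 0.0253
```

{"name": "move_arm", "arguments": {"moves": [0,0,0.005,0,0,0,1,0,0,0,0,0,0,1]}}

```text
time_s: 12.62
position: [0.4782, 0.1352, 0.1972]
tcp_rot: [3.091, 0.559, 0.0]
ft_force: [-4.6, -2.6, 5.5]
finger_gap: 0.0253
```

{"name": "move_arm", "arguments": {"moves": [0,0,0.005,0,0,0,1,0,0,0,0,0,0,1]}}

```text
time_s: 12.88
position: [0.4782, 0.1352, 0.196]
tcp_rot: [3.091, 0.559, 0.0]
ft_force: [-3.9, -2.6, 5.6]
finger_gap: 0.0254
```

{"name": "move_arm", "arguments": {"moves": [0,0,0.004,0,0,0,1,0,0,0,0,0,0,1]}}

```text
time_s: 13.12
position: [0.4782, 0.1352, 0.1951]
tcp_rot: [3.091, 0.559, 0.0]
ft_force: [-4.0, -2.7, 6.8]
finger_gap: 0.0254
```

{"name": "move_arm", "arguments": {"moves": [0,0,0.004,0,0,0,1,0,0,0,0,0,0,1]}}

```text
time_s: 13.38
position: [0.4781, 0.1352, 0.194]
tcp_rot: [3.091, 0.559, -0.0]
ft_force: [-4.4, -3.9, 5.7]
finger_gap: 0.0254
```

{"name": "move_arm", "arguments": {"moves": [0,0,0.003,0,0,0,1,0,0,0,0,0,0,1]}}

```text
time_s: 13.62
position: [0.4781, 0.1352, 0.1931]
tcp_rot: [3.091, 0.559, -0.0]
ft_force: [-4.1, -3.8, 5.8]
finger_gap: 0.0251
```

```bash
python3 - <<'E'
from h import *
z=np.load('side6.npz')
p,d=cams.capture('side'); np.savez('side7.npz',p=p,d=d)
cv2.imwrite('pics/side7.png',np.hstack([cv2.resize(a[200:300,240:340],None,fx=4,fy=4,interpolation=cv2.INTER_CUBIC) for a in(z['p'],p)]))
go([.4778,.1355,.19])
E
```

```text
t 13.675 pos [0.4781 0.1352 0.1931] F [-4.8  -3.11  5.73] gap 0.0255
tool z [-1.e-04 -1.e-04 -1.e+00] tool x [ 9.367e-01  3.501e-01 -2.000e-04] shift m [-0.0002 -0.0004  0.0031] frac [-0.0007 -0.0016  0.0124]
untilt frac [0.0001 0.0001 0.    ]
```

View pics/side7.png

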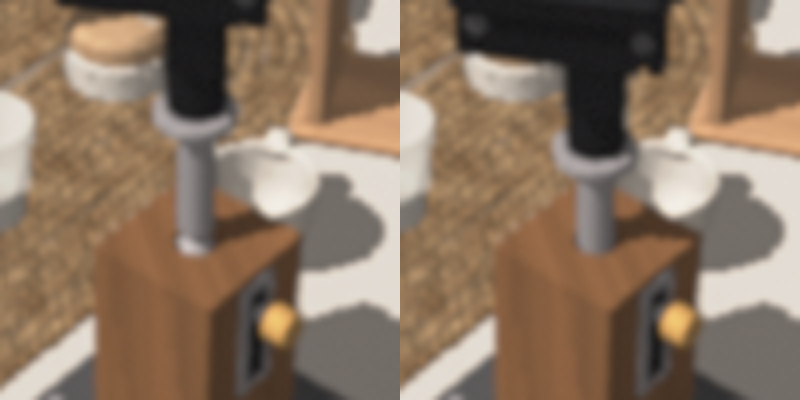

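{"name": "move_arm", "arguments": {"moves": [0,0,0.004,0,0,0,1,0,0,0,0,0,0,1]}}

```text
time_s: 13.92
position: [0.478, 0.1351, 0.1918]
tcp_rot: [3.091, 0.559, -0.001]
ft_force: [-4.1, -3.3, 3.0]
finger_gap: 0.0256
```

{"name": "move_arm", "arguments": {"moves": [0,0,0.004,0,0,0,1,0,0,0,0,0,0,1]}}

```text
time_s: 14.18
position: [0.4779, 0.1351, 0.1905]
tcp_rot: [3.091, 0.559, -0.001]
ft_force: [-3.5, -0.6, -0.8]
finger_gap: 0.0253
```

{"name": "move_arm", "arguments": {"moves": [0,0,0.004,0,0,0,1,0,0,0,0,0,0,1]}}

```text
time_s: 14.42
position: [0.4779, 0.1352, 0.1897]
tcp_rot: [-3.091, -0.559, 0.001]
ft_force: [-3.0, -2.9, -1.5]
finger_gap: 0.0253
```

```bash
python3 - <<'E'
from h import *
z=np.load('side7.npz'); z5=np.load('side5.npz')
p,d=cams.capture('side'); np.savez('side8.npz',p=p,d=d)
cv2.imwrite('pics/side8.png',np.hstack([cv2.resize(a[260:300,290:330],None,fx=6,fy=6,interpolation=cv2.INTER_CUBIC) for a in(z5['p'],z['p'],p)]))
for a in(z5['p'],z['p'],p):
    c=a[268:294,298:322].astype(float); w=np.clip(c[...,2]-c[...,0]-90,0,None); v,u=np.mgrid[268:294,298:322]; print((w*u).sum()/w.sum(),(w*v).sum()/w.sum())
go([.4778,.1355,.19])
E
```

```text
307.3723241590214 279.18654434250766
308.7151162790698 280.0087209302326
307.7005813953488 279.37281976744185
t 14.475 pos [0.4779 0.1352 0.1897] F [-2.62 -3.35 -2.48] gap 0.0256
tool z [-6.e-04 -1.e-04 -1.e+00] tool x [ 9.367e-01  3.501e-01 -6.000e-04] shift m [-0.     -0.0004 -0.0003] frac [-0.0001 -0.0014 -0.0012]
untilt frac [-0.0001  0.0004  0.    ]
```

View pics/side8.png

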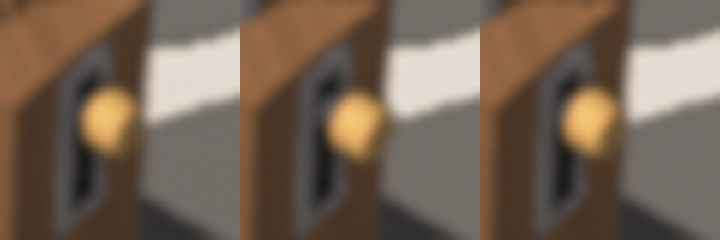

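{"name": "move_arm", "arguments": {"moves": [0,0,0,0,0,0,0.2,0,0,0,0,0,0,-0.2,0,0,0,0,0,0,-0.6,0,0,0,0,0,0,-1,0,0,0,0,0,0,-1,0,0,0,0,0,0,-1,0,0,0,0,0,0,-1]}}

```text
time_s: 15.35
position: [0.4782, 0.1353, 0.1901]
tcp_rot: [-3.091, -0.559, 0.0]
ft_force: [-1.3, 0.4, 0.9]
finger_gap: 0.0843
```

```bash
python3 - <<'E'
from h import *
z=np.load('side8.npz')
p,d=cams.capture('side'); np.savez('side9.npz',p=p,d=d)
cv2.imwrite('pics/side9.png',np.hstack([cv2.resize(a[180:310,230:340],None,fx=3.5,fy=3.5,interpolation=cv2.INTER_CUBIC) for a in(z['p'],p)]))
for a in(z['p'],p):
    c=a[268:294,298:322].astype(float); w=np.clip(c[...,2]-c[...,0]-90,0,None); v,u=np.mgrid[268:294,298:322]; print((w*u).sum()/w.sum(),(w*v).sum()/w.sum())
go([.4778,.1355,.30])
E
```

```text
307.7005813953488 279.37281976744185
307.3854166666667 279.1949404761905
t 15.4 pos [0.4781 0.1353 0.1901] F [-1.21 -0.46  0.73] gap 0.085
tool z [-1.e-04  1.e-04 -1.e+00] tool x [ 0.9367  0.3502 -0.    ] shift m [-0.0003 -0.0003 -0.1099] frac [-0.001  -0.0013 -0.4398]
untilt frac [-0.0001  0.      0.    ]
```

View pics/side9.png

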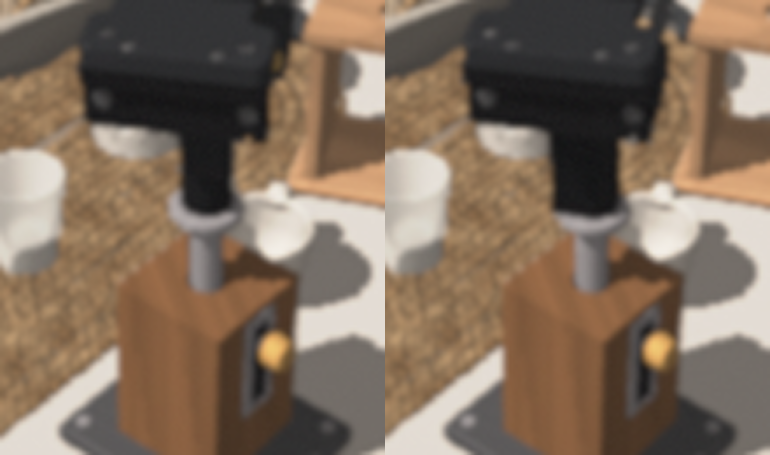

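Gripper open; the knob is back at its original pixel (307.39 vs 307.37), so the plunger is seated. Retract upward.

{"name": "move_arm", "arguments": {"moves": [0,0,-0.02,0,0,0,-1,0,0,-0.06,0,0,0,-1,0,0,-0.08,0,0,0,-1,0,0,-0.1,0,0,0,-1,0,0,-0.1,0,0,0,-1,0,0,-0.08,0,0,0,-1,0,0,0,0,0,0,-1,0,0,0,0,0,0,-1]}}

```text
time_s: 16.4
position: [0.478, 0.1352, 0.2998]
tcp_rot: [3.091, 0.559, -0.0]
ft_force: [0.0, -0.1, -0.5]
finger_gap: 0.087
```

```bash
python3 - <<'E'
from h import *
p,d=cams.capture('side'); P=pts('side',d)
a=p
cv2.imwrite('pics/side10.png',cv2.resize(a[150:310,200:360],None,fx=3.5,fy=3.5,interpolation=cv2.INTER_CUBIC))
c=a[268:294,298:322].astype(float); w=np.clip(c[...,2]-c[...,0]-90,0,None); v,u=np.mgrid[268:294,298:322]; print((w*u).sum()/w.sum(),(w*v).sum()/w.sum())
m=(abs(P[...,0]-.478)<.025)&(abs(P[...,1]-.1355)<.025)&(P[...,2]>.2)&(P[...,2]<.27)
print('cap top z',np.percentile(P[m][:,2],[50,90,98,100]).round(4)); 
m2=m&(P[...,2]>np.percentile(P[m][:,2],99)-.005); print(P[m2].mean(0))
for z0 in(.112-.0605+.2,.112-.065+.2,.112-.067+.2): print('expected cap centre px',z0,proj('side',[.4778,.1355,z0]))
go([.4778,.1355,.30])
E
```

```text
307.36171875 279.1953125
cap top z [0.2275 0.2448 0.246  0.2474]
[0.47739973 0.13822335 0.2443987 ]
expected cap centre px 0.2515 (np.float64(289.9143188173511), np.float64(190.50930626478342))
expected cap centre px 0.247 (np.float64(289.86707203270936), np.float64(192.97247572241093))
expected cap centre px 0.245 (np.float64(289.84618007684685), np.float64(194.06165941989985))
t 16.45 pos [0.4778 0.1351 0.2995] F [-0.39 -0.58  0.05] gap 0.0871
tool z [-8.e-04 -2.e-04 -1.e+00] tool x [ 9.367e-01  3.502e-01 -8.000e-04] shift m [ 0.0001 -0.0004 -0.0005] frac [ 0.0003 -0.0014 -0.002 ]
untilt frac [-0.0001  0.0005  0.    ]
```

View pics/side10.png

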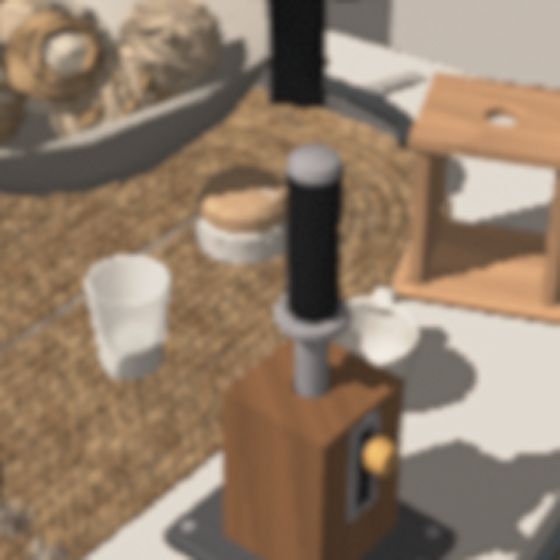

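```bash
python3 -c "
from workcell import bot
print(bot.close_job())"
```

```text
the job is handed in; nothing more can be done
None
```

The sharpening steel is standing locked in the dock. I lifted it from the rack by its handle, lowered it down the bore past the plunger, released it and backed the arm straight up. I handed the job in at about 16.5 s; no verdict was given.

What the last checks showed:
- **Snap:** the upward force was about 5 to 7 N while pushing past the plunger. It then fell to about -1.5 N, back near the steel's own weight.
- **Plunger:** just after the snap, with the steel still gripped, the knob was about 0.3 px from its start position, roughly 1.1 mm of plunger travel. After release it returned to 307.36, against 307.37 with the plunger fully out.
- **Depth:** the cap top measured about 0.246 m high, which puts the tip about 66 mm below the mouth. The required depth is 60.5 mm, and I did not push onto the bottom of the bore.
- **Position:** the steel looks upright in the last side picture. Its cap centre, measured by depth, is within about 3 mm of the bore's axis, and part of that is because only the camera-facing surface is measured.
- **Gripper and other objects:** the gripper was open and clear, with its fingertips about 5 cm above the cap. The mug, glass and timer look unmoved in the side view. The pepper mill was outside that last cropped picture, and the arm did not go near it.

The final depth and plunger readings come from the side camera only, because the arm blocked the top view over the dock. No check failed; up to about 4 N of sideways force while the steel was in the bore went away on release.

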